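Dose the rinse trough and cover the autosampler

TASK

Get the autosampler ready to be left: press the pump head of the rinse bottle all the way down and let it spring back up, then slide the sampler's flat cover fully shut over the vial compartment, right up to its end wall. Do the pump first, while the compartment is still open, and leave the tube rack, the beaker and the jar where they stand.

Things in the scene. Friction and masses are not known exactly. Their poses are not given: they have to be found in the camera images.
- sampler: Low white fixed autosampler, 190 (x) x 340 (y) x 74 mm high; origin under its centre. The -y half is a closed deck where the cover parks; the +y half (y -5 to 150 mm) is the open compartment of blue-capped vials with a rinse trough at its +y end. Side lips 72 mm high, inner edges at x = -72 and +72 mm, guide the cover along y; the end wall (y 150 mm, 74 mm high) stops it.
- cover (a joint): How far the sampler's flat grey cover (156 x 160 x 6 mm, its top 65 mm above the bench) is open, m: 0 = fully shut against the end wall, up to 0.135 = open. Growing values move it towards the sampler's -y; to shut it, move it towards the sampler's +y. It runs stiffly (about 1.5 N) and stays where it is left.
- cover_rib (a point): Middle of the top edge of the cover's upright grip rib, 88 mm above the bench. The rib is 90 mm long along the sampler's x, 8 mm thick along its y and stands 23 mm above the cover, 10 mm in from the cover's -y edge. Shut, it is at sampler y = +4 mm. It moves with the cover; its axes are the sampler's.
- pump_bottle: White round bottle (64 mm across) with a pump, bolted to the bench in a dark 86 x 80 mm steel foot just beyond the sampler's +y end; origin at the centre of its underside, z up. The spout points along its -y, over the compartment's trough, reaching 85 mm from the bottle's axis at 155 to 177 mm above the bench.
- pump (a joint): How far the pump head is pressed down, m: 0 = up, 0.012 = bottomed. A spring (1.5 N at the start, 4.5 N bottomed) brings it back up.
- pump_top (a point): Centre of the flat round top of the pump head (36 mm across, 16 mm high); 180 mm above the bench when up. Press it straight down.
- tube_rack: White loose rack of small blue-capped tubes, 120 (x) x 62 (y) x 75 mm high, beyond the sampler's -y end; origin under its centre. Bystander.
- beaker: Loose glass beaker, 64 mm across, 75 mm high, behind the sampler (its +x side); origin under its centre. Bystander.
- jar: Loose amber glass jar with a black cap, 56 mm across, 75 mm high, behind the sampler (its +x side); origin under its centre. Bystander.
Mind the look-alikes: they are no part of the job. What is shaped like the pump_bottle but brown, pink or turquoise is not meant.

How it is judged:
By the outcome, as a careful person would: the job done as asked, in the order asked, and still so for the second after the job is handed in, with the robot touching nothing.
It also fails if it takes over 38 s, if anything falls off the work surface, if the arm or the gripper's body presses on something with over 40 N, if the wrist force passes 120 N, or if a joint passes its speed limit or range.

ROBOT

A 7-joint arm with a two-finger parallel gripper is mounted at the origin on the work surface. World frame = base frame: x ahead of the robot, y to its left, z up, the work surface at z = 0. Lengths are in m, angles in rad, forces in N, time in s.
With the tool pointing down it reaches from about 0.35 to 0.9 m from the base axis. Payload 19.9 kg.
Tool frame: the origin (TCP) lies at the very end of the fingers, on their centre line; the grasp point (between the pads) lies 19 mm behind it (env.grip_depth is the distance from the TCP to the grasp point, in m); z points along the fingers, y is the line along which they close (so a half turn about z gives the same grasp; the last joint's range is limited). The gripper opens to 94 mm and grips with 3 to 60 N. Pads are 16 mm wide; open, the fingers measure 119 mm over their backs; the gripper's body (75 mm by 177 mm) begins 78 mm behind the grasp point.
Start: joints at [-1.373, 0.417, -0.01, 1.614, 0.005, 1.111, -0.053], TCP at [0.148, 0.607, 0.205] pointing down, gripper open.
Joint ranges: [-2.81, 2.81], [-0.39, 2.02], [-1.27, 1.25], [0.06, 2.57], [-1.19, 4.33], [0.19, 2], [-2.82, 2.82]. Speed limits (rad/s): [1.89, 1.89, 2.39, 2.39, 3.01, 3.01, 3.01].

INTERFACE

Orientations are given as a 3x3 rotation matrix whose columns are the frame's x, y, z axes.
In Python, from rig import env gives the robot as it stands. The module is installed in compiled form; this text tells all that it offers.
- The arm moves only by the tool move_arm, never from a script. Its argument "increments" is a list of rows, each a list of 7 numbers: the turn, a rotation vector about the tool's x, y, z in units of pi/4 rad (1.0 is pi/4 rad), then the shift along the tool's x, y, z in units of 20 cm (1.0 is 20 cm), then the opening, from -1 (shut) to 1 (fully open). In form: [[wx, wy, wz, x, y, z, claw], ...]. A call has 1 to 5 rows; each row is the pose to reach, as a shift and turn from the pose commanded when the call began, along the tool's axes at that moment; what a row does not reach only later rows make up. A row lasts 1/8 s, in which the tool goes at most 62.5 mm and 10.7 degrees, less where a joint would pass 70% of its speed; a pose out of reach is approached as far as the arm can. A call with a number of a shift or a turn outside -1 to 1 is refused whole. A call with a gripper value outside its range is refused whole. The fingers move at their own pace and stop on an object; "squeeze" is the grip in N (left out, the last holds). Time passes only in rows, so rows that repeat a pose let the fingers close. It gives the time, the measured TCP pose, the force, the opening and the grip force at its end, in the units of the state.
- env.observe(): the state, without advancing time (a new reading comes with each control period).
- env.get_image(name): name is "scene" or "top" or "wrist"; returns the picture (480x640x3 uint8, red, green, blue); there is no depth.
- env.get_calibration(name): a dict with "fx", "fy", "cx", "cy" (pixels), "R" (3x3) and "t" (3): a world point X has camera coordinates R X + t. Camera axes: x right, y down, z forward; pixel columns grow to the right and rows downward; lengths in m; the calibration is good to about 2 mm. A picture is of the moment at which its call begins: read the wrist's pose just before it. get_calibration takes no time and is no camera call; for the wrist camera it gives the pose at the moment of the call.
- env.job_done(): hands the job in; it is judged then, once.
The state is a dict: "time_s": time; "joint_positions": joint angles; "qd": joint speeds; "tau": joint torques, N m; "position": TCP position; "eef_rot": TCP orientation; "force": force on the tool from outside, world axes, zero at the start; "ft_torque": the same for the moment, N m; "width": opening from 0.0 (shut) to 1.0 (fully open); "finger_force": force on a finger pad.
Only numpy, scipy, OpenCV 4.12 (cv2) and the standard library are available. Lean on these libraries where they do the work, as an engineer would, in place of code of your own. Each camera call takes 0.05 s, during which the arm holds its last target. There are 200 camera calls.

## Working session

There is one attempt and no reset: what is moved stays moved. The work goes in short steps, Python scripts to look and compute and a tool call to move; the robot and the scene stay as the last step left them, time stands still between calls to the robot, and variables do not carry over. Pictures are saved under pics/ and viewed, at most 10 in all, crops included, and the job is handed in when it is done.

Besides the shell and the picture viewer there is one more tool, called after "Emit:" as name(argument=value, ...), one argument or row to a line, values as JSON. move_arm: Moves the arm, as the interface text tells. Its arguments: {"type":"object","properties":{"increments":{"type":"array","items":{"type":"array","items":{"type":"number","minimum":-1,"maximum":1}}},"squeeze":{"type":"number"}},"required":["increments"]}

```bash
mkdir -p pics; python3 - <<'E'
from rig import env
import cv2
s=env.observe()
print(s["time_s"],s["position"],s["eef_rot"],s["width"],s["force"])
for n in("scene","top"):
    cv2.imwrite(f"pics/{n}0.png",env.get_image(n)[:,:,::-1]);c=env.get_calibration(n);print(n,c)
E
```

```text
0.0 [0.14839699 0.60673746 0.20481469] [[-9.71373507e-01  2.37557304e-01 -1.92817615e-04]
 [ 2.37557358e-01  9.71372728e-01 -1.23492923e-03]
 [-1.06068685e-04 -1.24538278e-03 -9.99999219e-01]] 0.9989643689955114 [ 0.69328493  1.40153111 -0.34567635]
scene {'fx': 559.0885378143846, 'fy': 559.0885378143846, 'cx': 313.12082440423137, 'cy': 238.0442409794713, 'R': array([[ 1.14869908e-02,  9.99934015e-01,  1.19593367e-04],
       [ 8.24082559e-01, -9.39911228e-03, -5.66391731e-01],
       [-5.66353234e-01,  6.60469142e-03, -8.24136149e-01]]), 't': array([-0.04461548, -0.40573136,  1.61028524])}
top {'fx': 558.3122079250771, 'fy': 558.3122079250771, 'cx': 327.9354623903746, 'cy': 234.9577669535492, 'R': array([[ 0.0168683 , -0.99980948, -0.00982169],
       [-0.98555278, -0.01497048, -0.16870569],
       [ 0.16852651,  0.01252557, -0.98561754]]), 't': array([0.02578358, 0.59879524, 1.43519833])}
```

View pics/top0.png

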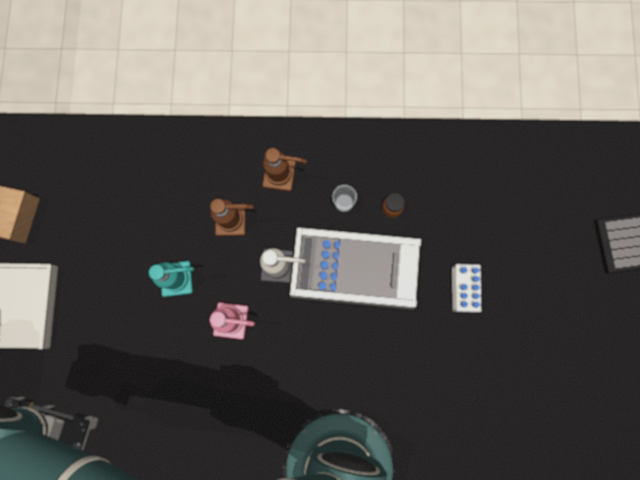

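View pics/scene0.png

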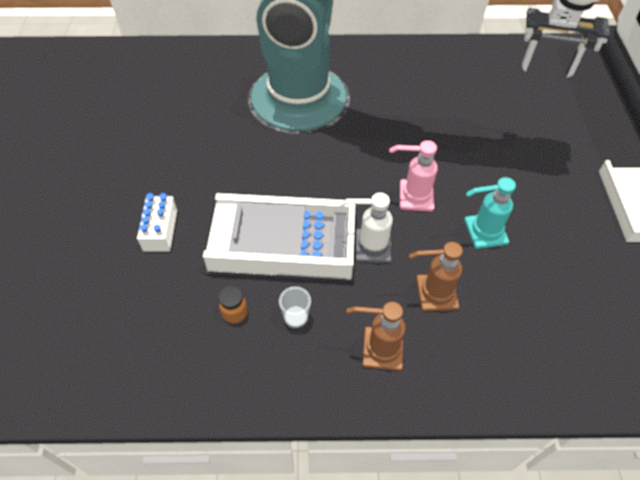

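Five pump bottles in the top view: white (270,258), brown (273,155), brown (220,207), turquoise (160,275) and pink (220,320). The white one fits: it is white, in a dark foot at the sampler's +y end, with its spout over the trough. The sampler's corners are near (297,229), (421,238), (416,306) and (291,298), with the rib at (393,270).

```bash
cat > h.py <<'E'
import numpy as np
from rig import env
def ray(n,u,v,z):
    c=env.get_calibration(n);R,t=np.array(c["R"]),np.array(c["t"])
    o=-R.T@t;d=R.T@[(u-c["cx"])/c["fx"],(v-c["cy"])/c["fy"],1]
    return o+d*(z-o[2])/d[2]
E
python3 - <<'E'
import cv2,numpy as np
from h import ray
a=cv2.imread("pics/top0.png")[215:325,240:440];b=cv2.imread("pics/scene0.png")[170:290,190:410]
A=cv2.resize(a,(760,418),interpolation=cv2.INTER_CUBIC)
cv2.imwrite("pics/cropt.png",A)
cv2.imwrite("pics/crops.png",cv2.resize(b,(770,420),interpolation=cv2.INTER_CUBIC))
for n in((297,229),(421,238),(416,306),(291,298)):print(n,ray("top",*n,.072).round(4))
print("rib",ray("top",393,270,.088),"pump",ray("top",270,258,.18),ray("scene",380,201,.18))
E
```

```text
(297, 229) [0.6094 0.1167 0.072 ]
(421, 238) [ 0.5903 -0.2086  0.072 ]
(416, 306) [ 0.4134 -0.1938  0.072 ]
(291, 298) [0.4286 0.1275 0.072 ]
rib [ 0.50336402 -0.13345356  0.088     ] pump [0.51772373 0.17257908 0.18      ] [0.52432575 0.17808133 0.18      ]
```

View pics/cropt.png

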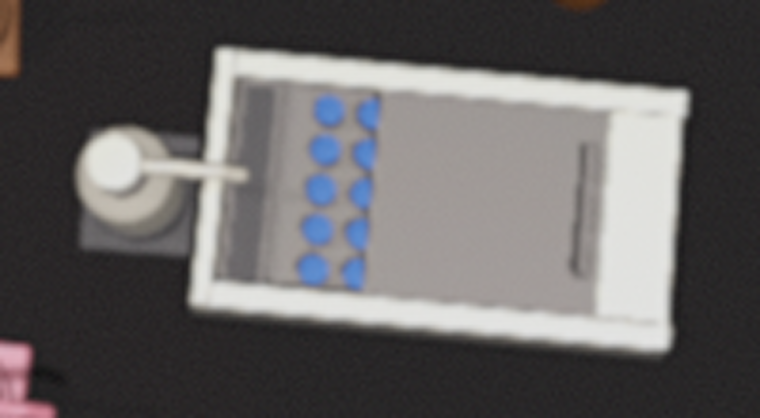

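View pics/crops.png

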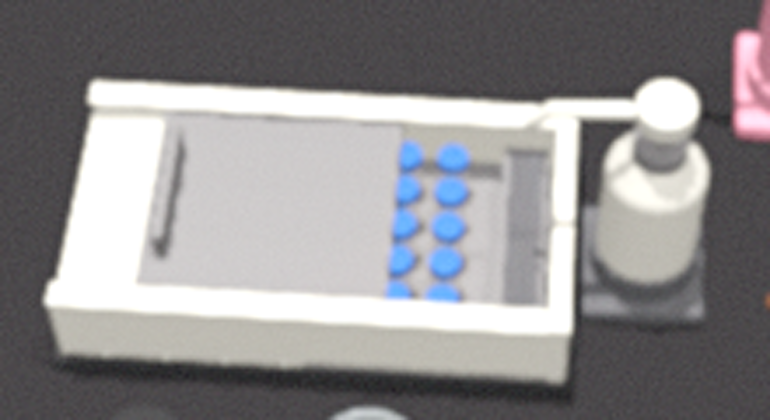

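The white bottle is confirmed: head top at crop (112,162) in the top view and (667,100) in the scene view. The cover is partly open, with the rib near crop (590,210).

```bash
cat >> h.py <<'E'
def cmd(p,yaw_y):
    "increment units to reach TCP p pointing down with tool y at world yaw (deg)"
    s=env.observe();R=s["eef_rot"];d=R.T@(np.array(p)-s["position"])/.2
    a=np.degrees(np.arctan2(R[1,1],R[0,1]));w=-((yaw_y-a+180)%360-180)/45
    print("wz",round(w,3),"shift",d.round(3))
E
python3 - <<'E'
from h import *
T=lambda u,v,z:ray("top",240+u/3.8,215+v/3.8,z)
S=lambda u,v,z:ray("scene",190+u/3.5,170+v/3.5,z)
tl,tr,br,bl=T(217,47,.072),T(690,92,.072),T(668,352,.072),T(190,308,.072)
print(tl,tr,br,bl)
c=(tl+tr+br+bl)/4;y=(tl+bl-tr-br)/2;y/=np.hypot(*y[:2]);x=np.array([y[1],-y[0],0])
print("len",np.linalg.norm(tl-tr),"wid",np.linalg.norm(tl-bl),"c",c,"x yaw",np.degrees(np.arctan2(x[1],x[0])))
st=[S(90,83,.072),S(577,117,.074),S(570,330,.072),S(48,287,.072)];print("scene corners",st,np.mean(st,0))
f=lambda p:((p-c)@x,(p-c)@y)
p1,p2=T(112,162,.18),S(667,100,.18)
for n,p in(("pump top",p1),("pump scene",p2),("rib dark+edge",T(580,208,.065)),("rib top",T(589,208,.088)),("rib top s",S(172,190,.088)),("cover edge",T(372,190,.065)),("spout",T(245,176,.17))):print(n,p,f(p))
cmd(p1*.5+p2*.5+[0,0,.09],np.degrees(np.arctan2(x[1],x[0])))
E
```

```text
[0.61374044 0.11657703 0.072     ] [ 0.58715012 -0.21003219  0.072     ] [ 0.40921278 -0.19319963  0.072     ] [0.43350448 0.13018365 0.072     ]
len 0.3276898323416783 wid 0.18074883557433566 c [ 0.51090195 -0.03911779  0.072     ] x yaw -4.476038476170906
scene corners [array([ 0.41307266, -0.18938585,  0.072     ]), array([0.44732309, 0.13628839, 0.074     ]), array([0.61187858, 0.12324558, 0.072     ]), array([ 0.57657899, -0.20136888,  0.072     ])] [ 0.51221333 -0.03280519  0.0725    ]
pump top [0.51859923 0.17388125 0.18      ] (np.float64(-0.008949106892470124), np.float64(0.21295011151784696))
pump scene [0.5178848  0.17978879 0.18      ] (np.float64(-0.010122397890181318), np.float64(0.21878387872268856))
rib dark+edge [ 0.5065425  -0.13491643  0.065     ] (np.float64(0.00313017592177148), np.float64(-0.09584668500566701))
rib top [ 0.50412252 -0.13857778  0.088     ] (np.float64(0.001003315782694313), np.float64(-0.09968572909975913))
rib top s [ 0.51418702 -0.12614166  0.088     ] (np.float64(0.010066578607964066), np.float64(-0.08650207676105894))
cover edge [0.5167066  0.00784903 0.065     ] (np.float64(0.0021215494722088566), np.float64(0.047276574678878636))
spout [0.51219817 0.08971526 0.17      ] (np.float64(-0.008762142578485014), np.float64(0.12854126890598885))
wz 1.794 shift [-2.307 -1.65  -0.324]
```

Emit:
move_arm(
  increments=[
    [0,0,0.2,-0.1,-0.07,-0.28,-1],
    [0,0,0.4,-0.35,-0.25,-0.4,-1],
    [0,0,0.6,-0.6,-0.43,-0.4,-1],
    [0,0,0.8,-0.8,-0.57,-0.4,-1],
    [0,0,0.9,-1,-0.71,-0.4,-1],
  ],
  squeeze=20,
)

```text
time_s: 0.72
position: [0.3099, 0.42, 0.2854]
eef_rot: [[-0.581, 0.814, -0.0], [0.814, 0.581, -0.0], [-0.0, -0.0, -1.0]]
force: [0.0, 0.7, -0.2]
width: 0.504
finger_force: 0.0
```

```bash
python3 - <<'E'
from h import *
s=env.observe();print(s["time_s"],s["position"],s["width"])
cmd([.518,.177,.26],-4.5)
E
```

```text
0.725 [0.30993469 0.42001548 0.28541916] 0.504267253698455
wz 0.889 shift [-1.593  0.141  0.127]
```

Emit:
move_arm(
  increments=[
    [0,0,0.2,-0.25,0.02,0,-1],
    [0,0,0.4,-0.5,0.04,0,-1],
    [0,0,0.6,-0.75,0.06,0,-1],
    [0,0,0.8,-0.9,0.08,0,-1],
    [0,0,0.89,-1,0.09,0,-1],
  ],
)

```text
time_s: 1.35
position: [0.4411, 0.2688, 0.2853]
eef_rot: [[0.078, 0.997, -0.0], [0.997, -0.078, -0.0], [-0.0, -0.0, -1.0]]
force: [-0.0, 0.5, 0.2]
width: 0.009
finger_force: 0.0
```

```bash
python3 - <<'E'
from h import *
cmd([.518,.177,.26],-4.5)
E
```

```text
wz 0.0 shift [-0.427  0.419  0.127]
```

Emit:
move_arm(
  increments=[
    [0,0,0,-0.2,0.2,0,-1],
    [0,0,0,-0.38,0.38,0.05,-1],
    [0,0,0,-0.427,0.419,0.127,-1],
    [0,0,0,-0.427,0.419,0.127,-1],
  ],
)

```text
time_s: 1.85
position: [0.517, 0.1784, 0.2588]
eef_rot: [[0.074, 0.997, -0.002], [0.997, -0.074, -0.001], [-0.001, -0.002, -1.0]]
force: [0.3, 0.8, 0.1]
width: 0.006
finger_force: 0.0
```

```bash
python3 - <<'E'
from h import *
import cv2
print(env.observe()["position"]);c=env.get_calibration("wrist");R,t=c["R"],c["t"]
w=env.get_image("wrist")[:,:,::-1];cv2.imwrite("pics/w1.png",w)
for p in([.518,.177,.18],env.observe()["position"]):
    q=R@p+t;print(q[:2]/q[2]*c["fx"]+[c["cx"],c["cy"]])
s=env.get_image("scene")[:,:,::-1];cv2.imwrite("pics/s1.png",s)
E
```

```text
[0.51701294 0.17843661 0.25884155]
[325.24740736 252.7967071 ]
[323.71144528 297.28171963]
```

View pics/w1.png

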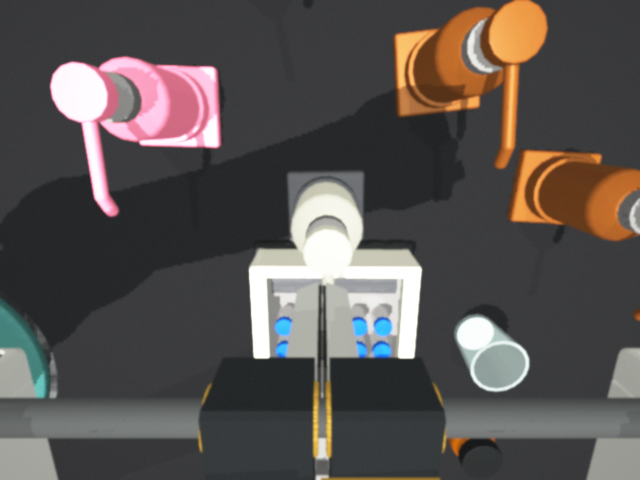

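The wrist view shows the white head's top at about (328,248), against a predicted (325,253), so the position is good to within 3 mm. Pressing.

Emit:
move_arm(
  increments=[
    [0,0,0,0,0.01,0.2,-1],
    [0,0,0,0,0.01,0.34,-1],
    [0,0,0,0,0.01,0.4,-1],
    [0,0,0,0,0.01,0.43,-1],
    [0,0,0,0,0.01,0.43,-1],
  ],
)

```text
time_s: 2.58
position: [0.5198, 0.179, 0.1748]
eef_rot: [[0.074, 0.997, 0.001], [0.997, -0.074, 0.001], [0.001, 0.001, -1.0]]
force: [-1.6, 1.1, 2.6]
width: 0.005
finger_force: 1.3
```

Emit:
move_arm(
  increments=[
    [0,0,0,0,0,0.025,-1],
    [0,0,0,0,0,0.04,-1],
    [0,0,0,0,0,0.04,-1],
  ],
)

```text
time_s: 2.95
position: [0.5205, 0.1789, 0.1679]
eef_rot: [[0.075, 0.997, 0.002], [0.997, -0.075, 0.002], [0.002, 0.002, -1.0]]
force: [-7.6, 0.8, 25.9]
width: 0.006
finger_force: 13.2
```

The pump bottomed at z = 0.168 with 26 N. Now I release it.

Emit:
move_arm(
  increments=[
    [0,0,0,0,0,-0.05,-1],
    [0,0,0,0,0,-0.2,-1],
    [0,0,0,0,0,-0.45,-1],
    [0,0,0,0,0,-0.45,-1],
  ],
)

```text
time_s: 3.45
position: [0.5212, 0.1784, 0.2594]
eef_rot: [[0.075, 0.997, 0.005], [0.997, -0.075, 0.002], [0.003, 0.005, -1.0]]
force: [0.9, 0.8, -0.1]
width: 0.001
finger_force: 0.0
```

```bash
python3 - <<'E'
from h import *
import cv2
s=env.observe();print(s["position"],s["force"],s["time_s"])
y=np.array([.078,.997,0]);c=np.array([.5115,-.036,0])
# behind rib: rib centre y~-0.096 ; start 35 mm behind
p=c+y*(-.096-.035);p[2]=.25;print(p);cmd(p,-4.5)
E
```

```text
[0.52123607 0.17844431 0.25936575] [ 0.9430369   0.77605348 -0.13139064] 3.45
[ 0.501282 -0.166607  0.25    ]
wz 0.004 shift [-1.728  0.03   0.042]
```

Emit:
move_arm(
  increments=[
    [0,0,0,-0.25,0,0,-1],
    [0,0,0,-0.5,0.01,0,-1],
    [0,0,0,-0.75,0.01,0,-1],
    [0,0,0,-0.95,0.01,0,-1],
    [0,0,0,-1,0.015,0,-1],
  ],
)

```text
time_s: 4.08
position: [0.5072, -0.0239, 0.2558]
eef_rot: [[0.078, 0.997, -0.0], [0.997, -0.078, -0.0], [-0.0, -0.0, -1.0]]
force: [0.7, 0.7, 1.5]
width: 0.006
finger_force: 0.0
```

Emit:
move_arm(
  increments=[
    [0,0,0,-0.25,0,0,-1],
    [0,0,0,-0.5,0.01,0,-1],
    [0,0,0,-0.7,0.01,0.03,-1],
    [0,0,0,-0.728,0.015,0.1,-1],
    [0,0,0,-0.728,0.015,0.25,-1],
  ],
)

```text
time_s: 4.7
position: [0.5004, -0.1663, 0.2054]
eef_rot: [[0.075, 0.997, 0.001], [0.997, -0.075, -0.0], [-0.0, 0.001, -1.0]]
force: [0.2, 1.4, 0.3]
width: 0.003
finger_force: 0.0
```

```bash
python3 - <<'E'
from h import *
import cv2
s=env.observe();print(s["position"],s["force"],s["time_s"])
cv2.imwrite("pics/w2.png",env.get_image("wrist")[:,:,::-1])
a=env.get_image("scene")[150:300,180:420,::-1];cv2.imwrite("pics/s2.png",cv2.resize(a,(768,480),interpolation=cv2.INTER_CUBIC))
c=env.get_calibration("wrist");R,t=c["R"],c["t"]
y=np.array([.078,.997,0]);o=np.array([.5115,-.036,.088])
for k in(-.105,-.095,-.085):
    q=R@(o+y*k)+t;print(k,q[:2]/q[2]*c["fx"]+[c["cx"],c["cy"]])
E
```

```text
[ 0.50044292 -0.16628953  0.20539731] [0.16537497 1.41863186 0.34024004] 4.7
-0.105 [327.62189973 206.97333188]
-0.095 [327.73970143 194.31084119]
-0.085 [327.8598141  181.39994481]
```

View pics/w2.png

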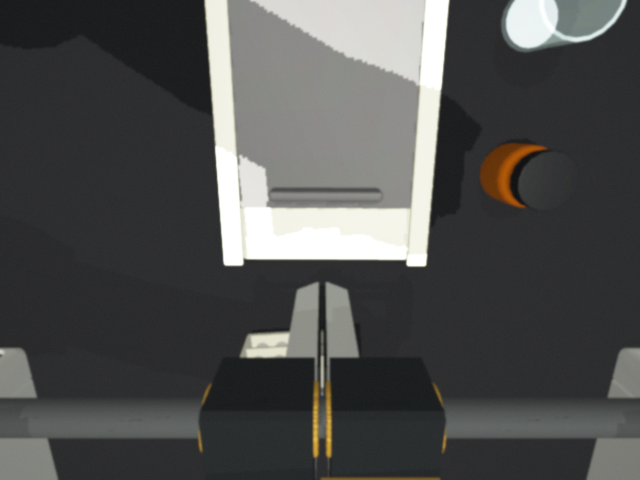

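View pics/s2.png

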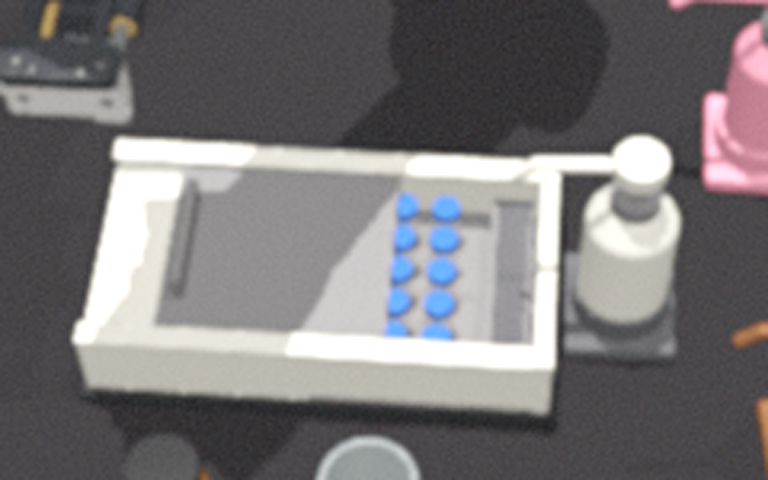

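The wrist view shows the rib at (326,193), at sampler y ≈ -0.095. The scene crop shows the pump head back up at (640,160). I descend behind the rib.

Emit:
move_arm(
  increments=[
    [0,0,0,0,0,0.25,-1],
    [0,0,0,0,0,0.45,-1],
    [0,0,0,0,0.01,0.58,-1],
    [0,0,0,0,0.015,0.655,-1],
    [0,0,0,0,0.015,0.655,-1],
  ],
)

```text
time_s: 5.42
position: [0.5029, -0.1665, 0.075]
eef_rot: [[0.074, 0.997, -0.001], [0.997, -0.074, 0.0], [-0.0, -0.001, -1.0]]
force: [0.2, -0.1, 0.6]
width: 0.002
finger_force: 0.0
```

Emit:
move_arm(
  increments=[
    [0,0,0,0.06,0,0,-1],
    [0,0,0,0.1,0,0,-1],
    [0,0,0,0.14,0,0,-1],
    [0,0,0,0.19,0,0,-1],
    [0,0,0,0.24,0,0,-1],
  ],
)

```text
time_s: 6.05
position: [0.5065, -0.1185, 0.0752]
eef_rot: [[0.075, 0.997, 0.0], [0.997, -0.075, -0.0], [-0.0, 0.0, -1.0]]
force: [-0.3, -2.2, 1.4]
width: 0.005
finger_force: 0.9
```

Emit:
move_arm(
  increments=[
    [0,0,0,0.06,0,0,-1],
    [0,0,0,0.12,0,0,-1],
    [0,0,0,0.18,0,0,-1],
    [0,0,0,0.24,0,0,-1],
    [0,0,0,0.28,0,0,-1],
  ],
)

```text
time_s: 6.68
position: [0.5106, -0.0624, 0.0751]
eef_rot: [[0.074, 0.997, -0.0], [0.997, -0.074, -0.0], [-0.0, -0.0, -1.0]]
force: [1.9, -2.4, -0.7]
width: 0.001
finger_force: 0.9
```

Emit:
move_arm(
  increments=[
    [0,0,0,0.02,0,0,-1],
    [0,0,0,0.035,0,0,-1],
    [0,0,0,0.05,0,0,-1],
  ],
)

```text
time_s: 7.05
position: [0.5112, -0.0534, 0.075]
eef_rot: [[0.075, 0.997, -0.0], [0.997, -0.075, -0.0], [-0.0, -0.0, -1.0]]
force: [0.7, -1.2, -0.3]
width: 0.005
finger_force: 0.8
```

Emit:
move_arm(
  increments=[
    [0,0,0,0.015,0,0,-1],
    [0,0,0,0.03,0,0,-1],
    [0,0,0,0.03,0,0,-1],
  ],
)

```text
time_s: 7.42
position: [0.5117, -0.047, 0.0751]
eef_rot: [[0.074, 0.997, -0.0], [0.997, -0.074, 0.0], [0.0, -0.0, -1.0]]
force: [0.4, 0.3, -0.9]
width: 0.007
finger_force: 0.0
```

Emit:
move_arm(
  increments=[
    [0,0,0,0.015,0,0,-1],
    [0,0,0,0.03,0,0,-1],
    [0,0,0,0.03,0,0,-1],
  ],
)

```text
time_s: 7.8
position: [0.5119, -0.0439, 0.0751]
eef_rot: [[0.077, 0.997, 0.0], [0.997, -0.077, -0.003], [-0.003, 0.0, -1.0]]
force: [-1.2, -16.2, -0.2]
width: 0.007
finger_force: 8.3
```

It stopped firmly (16 N) at the expected end position. I retreat and check.

Emit:
move_arm(
  increments=[
    [0,0,0,-0.06,0,0,-1],
    [0,0,0,-0.15,0,0,-1],
    [0,0,0,-0.25,0,-0.2,-1],
    [0,0,0,-0.4,0,-0.5,-1],
    [0,0,0,-0.6,0,-0.75,-1],
  ],
)

```text
time_s: 8.43
position: [0.5031, -0.1586, 0.2223]
eef_rot: [[0.074, 0.997, 0.0], [0.997, -0.074, 0.0], [0.0, 0.0, -1.0]]
force: [1.0, -0.6, 0.2]
width: 0.008
finger_force: 0.0
```

```bash
python3 - <<'E'
from h import *
import cv2
s=env.observe();print(s["position"],s["force"],s["time_s"])
a=env.get_image("scene")[150:360,120:440,::-1];cv2.imwrite("pics/s3.png",cv2.resize(a,(800,525),interpolation=cv2.INTER_CUBIC))
E
```

```text
[ 0.50314205 -0.15855454  0.22232702] [ 0.9850496  -0.55569272  0.17880131] 8.425
```

View pics/s3.png

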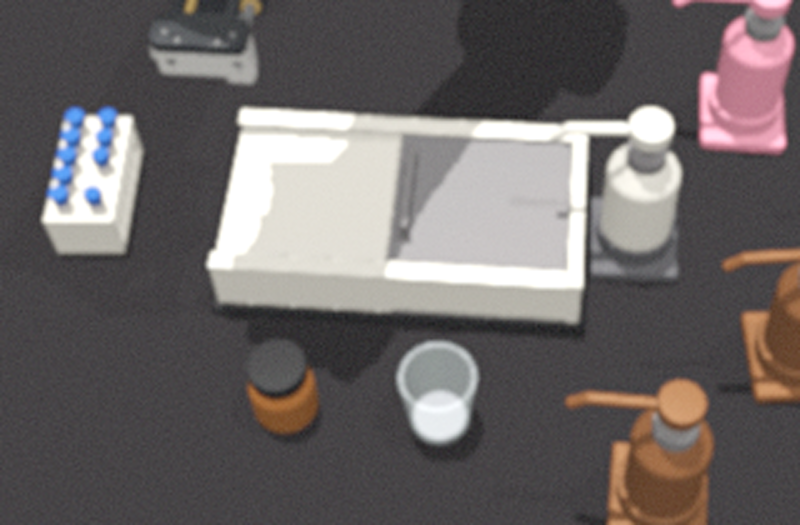

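The cover reaches the end wall at (572,205), the rib is at (407,195), the pump head is up at (650,128), and the rack, jar and beaker are where they were.

```bash
python3 -c "
from rig import env
print(env.job_done())"
```

```text
the job is handed in; nothing more can be done
None
```

The pump was pressed to its stop and sprang back, the cover was then slid shut against the end wall, the rack, beaker and jar were left in place, and the job was handed in at about 8.4 s.

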